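Load an ink cartridge and present its sleeve level

ROBOT

A 7-joint arm with a two-finger parallel gripper is mounted at the origin on the work surface. World frame = base frame: x ahead of the robot, y to its left, z up, the work surface at z = 0. Lengths are in m, angles in degrees, forces in N, time in s.
With the tool pointing down it reaches from about 0.425 to 0.875 m from the base axis. Payload 4.7 kg.
Tool frame: the origin (TCP) lies between the finger pads; the fingertips stand 19 mm ahead of it and the grasp point (between the pads) is the TCP; z points along the fingers, y is the line along which they close (so a half turn about z gives the same grasp; the last joint's range is limited). The gripper opens to 87 mm and grips with 3 to 60 N. Pads are 19 mm wide; open, the fingers measure 117 mm over their backs; the gripper's body (75 mm by 190 mm) begins 51 mm behind the grasp point.
Start: joints at [-67.317, 18.392, -4.016, 83.108, 1.295, 78.541, -3.26], TCP at [0.242, 0.603, 0.242] pointing down, gripper open.
Joint ranges: [-163.93, 163.93], [-17.29, 119.83], [-79.2, 71.16], [3.27, 140.29], [-89.18, 269.18], [5.43, 117.66], [-154.24, 154.24]. Speed limits (degrees/s): [147.25, 147.25, 180, 180, 180, 180, 180].

INTERFACE

Orientations are given as a 3x3 rotation matrix whose columns are the frame's x, y, z axes.
In Python, from station import robot, vision gives the robot as it stands.
- The arm moves only by the shell command python3 -m handwheel 'ROWS' [OPENING]. ROWS is JSON, a list of rows, each a list of 2 entries, a list of its own where there are three numbers: the shift along the world's x, y, z in units of 50 mm (1.0 is 50 mm), then the turn, a rotation vector about the world's x, y, z in units of 8 degrees (1.0 is 8 degrees). In form: [[[x, y, z], [wx, wy, wz]], ...]. A call has 1 to 5 rows; each row shifts and turns the commanded pose from where the row before left it; what a row does not reach is not made up. A row lasts 1/10 s, in which the tool goes at most 50 mm and 8.59 degrees, less where a joint would pass 70% of its speed; a pose out of reach is approached as far as the arm can. A call is refused whole if a number of a shift passes 1 or a number of a turn 1, either way. A call with a gripper value outside its range is refused whole. OPENING is the gripper's target within -1 to 1 (fully open at 1, half-way at 0, shut at -1), set as the call begins (- or left out, the last holds). The fingers move at their own pace and stop on an object; the grip force is fixed at half the most. Time passes only in rows, so rows that do not move let the fingers close. It gives the time, the measured TCP pose, the force, the opening and the grip force at its end, in the units of the state.
- robot.get_state(): the state, without advancing time (a new reading comes with each control period).
- vision.capture(name): name is "scene" or "top"; returns the picture (480x640x3 uint8, red, green, blue); there is no depth.
- vision.calibration(name): a dict with "camera_matrix" (3x3 intrinsics, pixels), "extrinsics" (4x4, takes a point from camera to world coordinates). Camera axes: x right, y up, looking along -z (the intrinsics and any distortion apply to the point x, -y, -z); pixel columns grow to the right and rows downward; lengths in m; the calibration is good to about 2 mm. A picture is of the moment at which its call begins. calibration takes no time and is no camera call.
- robot.sign_off(): hands the job in; it is judged then, once.
The state is a dict: "clock": time; "q": joint angles; "qvel": joint speeds; "effort": joint torques, N m; "eef_pos": TCP position; "ee_rot": TCP orientation; "force": force on the tool from outside, world axes, zero at the start; "wrist_torque": the same for the moment, N m; "gripper_width": finger opening in m; "finger_force": force on a finger pad.
Only numpy, scipy, OpenCV 4.12 (cv2) and the standard library are available. Lean on these libraries where they do the work, as an engineer would, in place of code of your own. Each camera call takes 0.05 s, during which the arm holds its last target. There are 200 camera calls.

TASK

Slide the orange ink cartridge, knob up, fully home into the black carrier sleeve standing in the white dock. Then draw the loaded sleeve up out of the dock, turn it onto its side and hold it level at least 20 cm above the table, with the cartridge still home; the program finishes while the gripper holds the sleeve still up there. Leave the other cartridges and the other things on the table where they are.

Things in the scene. Friction and masses are not known exactly. Their poses are not given: they have to be found in the camera images.
- cart_orange: the ink cartridge, all orange with a white label band round it: an upright cylinder 34 mm in diameter and 96 mm tall with a chamfered foot, topped by a round grip knob 22 mm in diameter and 42 mm tall (138 mm in all), about 120 g; it starts standing loose on the table. Origin: centre of its underside; z runs along its axis from foot to knob.
- sleeve: black carrier sleeve: a round tube, 46 mm outer diameter, 120 mm long, bore 37 mm, open at the top, closed below by a 6 mm floor, about 140 g. It stands loose and upright in the dock's hole, underside 15 mm above the table, mouth at 135 mm, its upper 75 mm out of the dock. Origin: centre of its underside; z runs along its axis towards the mouth.
- sleeve_mid (a point): point on the sleeve's axis halfway along it, 60 mm from its underside
- sleeve_mouth (a point): centre of the sleeve's open mouth, 120 mm from its underside; z points out of the mouth. With a cartridge home, its foot rests on the sleeve's floor and its knob stands 24 mm out of the mouth; nothing latches it, so it slides out if the mouth is tipped well below level
- dock: white block fixed to the table, 100 x 100 mm and 60 mm tall, with a green bar on one side and a round blind hole in the middle of its top, 48 mm in diameter and 45 mm deep, that holds the sleeve upright; it does not move during the job. Origin: centre of its underside; z up.
- cart_blue: bystander: ink cartridge, all blue with a white label band round it: an upright cylinder 34 mm in diameter and 96 mm tall with a chamfered foot, topped by a round grip knob 22 mm in diameter and 42 mm tall (138 mm in all), about 120 g; it starts standing loose on the table. Origin: centre of its underside; z runs along its axis from foot to knob. Like the orange one but not wanted.
- cart_green: bystander: ink cartridge, all green with a white label band round it: an upright cylinder 34 mm in diameter and 96 mm tall with a chamfered foot, topped by a round grip knob 22 mm in diameter and 42 mm tall (138 mm in all), about 120 g; it starts standing loose on the table. Origin: centre of its underside; z runs along its axis from foot to knob. Like the orange one but not wanted.
- tape: bystander: yellow roll of tape lying flat, 90 mm across and 25 mm tall. Origin: centre of its underside.
- jar: bystander: white jar with a red cap, 64 mm in diameter, 80 mm tall. Origin: centre of its underside.
- pencup: bystander: red cup holding three pencils, 76 mm across, the cup 100 mm and the pencils 165 mm tall. Origin: centre of its underside.
- spatula: bystander: ink spatula lying flat, about 200 mm long and 65 mm wide, along its x axis. Origin: centre of its underside.
Mind the look-alikes: they are no part of the job. Of the things like the cart_orange, leave any that is pink; of the rest the smaller one is meant.

How it is judged (in metres and radians):
On the way, in this order (a step that is already met when the one before it is completed fails the run):
1. the orange cartridge is fully home in the sleeve while the sleeve stands in the dock (z of cart_orange in the frame of sleeve between 0 and 0.014 m and x of cart_orange in the frame of sleeve between -0.008 and 0.008 m and y of cart_orange in the frame of sleeve between -0.008 and 0.008 m and angle between the z axis of cart_orange and the z axis of sleeve, either way round below 0.12 rad and z of sleeve in the frame of dock below 0.025 m and horizontal distance between sleeve and dock below 0.01 m), for 0.2 s.
2. the loaded sleeve is drawn up clear of the dock (z of cart_orange in the frame of sleeve between 0 and 0.014 m and x of cart_orange in the frame of sleeve between -0.008 and 0.008 m and y of cart_orange in the frame of sleeve between -0.008 and 0.008 m and angle between the z axis of cart_orange and the z axis of sleeve, either way round below 0.12 rad and z of sleeve in the frame of dock above 0.065 m), for 0.1 s.
At the end, for the whole second after the job is handed in: The gripper holds the sleeve still (under 30 mm/s and 0.2 rad/s) with its middle at least 190 mm above the table and its axis within 22 degrees of level, in contact with the fingers and not with the dock; the orange cartridge is in it, aligned and with its foot within 8 mm of the sleeve's floor (z of cart_orange in the frame of sleeve between 0 and 0.014 m and x of cart_orange in the frame of sleeve between -0.008 and 0.008 m and y of cart_orange in the frame of sleeve between -0.008 and 0.008 m and angle between the z axis of cart_orange and the z axis of sleeve, either way round below 0.12 rad and height (world z) of sleeve_mid above 0.19 m and angle between sleeve's own z axis and vertical between 1.178 and 1.963 rad and contact force between the fingers and sleeve above 1 N and contact force between sleeve and dock below 0.1 N and linear speed of sleeve below 0.03 m/s and angular speed of sleeve below 0.2 rad/s); the arm keeps its last pose, push and grip.
It fails at once if the blue or green cartridge is shifted by more than 30 mm or tipped over (distance of any of cart_blue, cart_green from where it was at the start of the episode above 0.03 m or angle between any of cart_blue, cart_green's own z axis and vertical above 0.5 rad).
It fails at once if the tape, jar, pencil cup or spatula is shifted by more than 30 mm or tipped over (distance of any of tape, jar, pencup, spatula from where it was at the start of the episode above 0.03 m or angle between any of tape, jar, pencup's own z axis and vertical above 0.5 rad).
It also fails if it takes over 67 s, if anything falls off the work surface, if the arm or the gripper's body presses on something with over 40 N, if the wrist force passes 120 N, or if a joint passes its speed limit or range.

## Working session

There is one attempt and no reset: what is moved stays moved. The work goes in short steps, Python scripts to look and compute and a shell command to move; the robot and the scene stay as the last step left them, time stands still between calls to the robot, and variables do not carry over. Pictures are saved under pics/ and viewed, at most 10 in all, crops included, and the job is handed in when it is done.

```bash
mkdir -p pics; ls; python3 - <<'E'
from station import robot, vision
import cv2,numpy as np
for n in("scene","top"):
    im=vision.capture(n); cv2.imwrite(f"pics/{n}0.png",im[:,:,::-1]); c=vision.calibration(n); print(n,{k:np.round(np.array(v),4).tolist() for k,v in c.items()})
s=robot.get_state(); print(s)
E
```

```text
pics
scene {'camera_matrix': [[456.6544, 0.0, 319.2949], [0.0, 456.6544, 249.6293], [0.0, 0.0, 1.0]], 'extrinsics': [[0.6268, -0.6719, 0.3946, 0.9511], [0.7791, 0.5321, -0.3316, -0.3025], [0.0128, 0.5152, 0.8569, 0.9685], [0.0, 0.0, 0.0, 1.0]]}
top {'camera_matrix': [[462.3127, 0.0, 317.9559], [0.0, 462.3127, 239.2059], [0.0, 0.0, 1.0]], 'extrinsics': [[-0.1017, 0.973, -0.2071, 0.3492], [-0.9948, -0.0994, 0.0217, 0.0224], [0.0006, 0.2082, 0.9781, 1.0919], [0.0, 0.0, 0.0, 1.0]]}
{'clock': 0.1, 'q': array([-67.31821813,  18.4368087 ,  -4.01480044,  83.16657447,
         1.29389129,  78.54182822,  -3.26144993]), 'qvel': array([ 0.00440893, -0.08418085, -0.02838391, -0.16515622,  0.11948808,
       -0.04624119,  0.04647823]), 'effort': array([-3.34647211e-04, -4.92567945e+01, -4.05844487e-01, -3.13396382e+01,
       -6.40442083e-02,  3.94497660e-02,  8.48318450e-05]), 'eef_pos': array([0.24204205, 0.60275993, 0.24055985]), 'ee_rot': array([[-9.28001656e-01,  3.72575623e-01, -5.76576001e-04],
       [ 3.72576061e-01,  9.28000192e-01, -1.65009493e-03],
       [-7.97225059e-05, -1.74610924e-03, -9.99998472e-01]]), 'force': array([-0.30845375, -0.09190657,  0.65863391]), 'wrist_torque': array([-0.00326524,  0.07137135, -0.02467513]), 'finger_force': 0.0, 'gripper_width': 0.08746453752506149}
```

View pics/scene0.png

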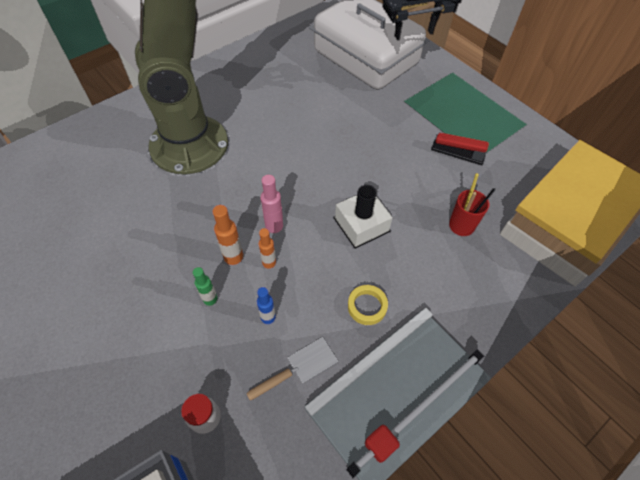

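View pics/top0.png

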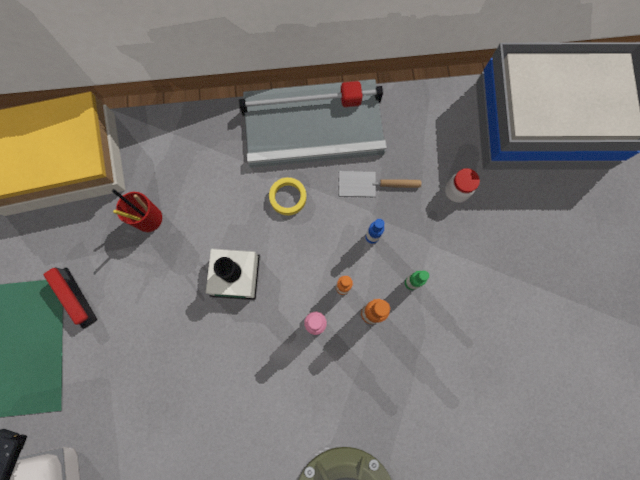

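Candidates for the target are small orange (scene 267,250; top 344,285), large orange (scene 228,240; top 376,311) and pink (scene 272,205; top 316,323). Pink is excluded, so the smaller orange is the one. The dock with the black sleeve is at scene (365,215), top (230,271). Next: check with a crop and measure.

```bash
cat > h.py <<'E'
from station import robot, vision
import cv2,numpy as np
def ray(n,u,v):
    c=vision.calibration(n);K=np.array(c["camera_matrix"]);E=np.array(c["extrinsics"])
    d=np.linalg.solve(K,[u,v,1.]);d=E[:3,:3]@np.array([d[0],-d[1],-d[2]]);return E[:3,3],d
def plane(n,u,v,z):
    o,d=ray(n,u,v);return (o+d*(z-o[2])/d[2])
def proj(n,p):
    c=vision.calibration(n);K=np.array(c["camera_matrix"]);E=np.array(c["extrinsics"])
    q=E[:3,:3].T@(np.array(p)-E[:3,3]);q=K@[q[0],-q[1],-q[2]];return q[:2]/q[2]
def tri(r):
    A=sum(np.eye(3)-np.outer(d,d)/(d@d) for o,d in r);b=sum((np.eye(3)-np.outer(d,d)/(d@d))@o for o,d in r);return np.linalg.solve(A,b)
def mask(im,col):
    h=cv2.cvtColor(im,cv2.COLOR_RGB2HSV);H,S,V=h[...,0],h[...,1],h[...,2]
    return {"orange":(H>4)&(H<16)&(S>150)&(V>80),"pink":(H>160)&(H<176)&(S>70),"blue":(H>108)&(H<128)&(S>120)&(V>50),
     "green":(H>50)&(H<80)&(S>120),"black":(V<45),"white":(S<40)&(V>190)}[col].astype(np.uint8)
def blob(im,col,u,v,r=45):
    m=mask(im,col);w=np.zeros_like(m);w[max(0,v-r):v+r,max(0,u-r):u+r]=1;m*=w
    n,l,s,c=cv2.connectedComponentsWithStats(m)
    return l,s,c
def seg(n,im,col,u,v,r=25):
    """pixel ends and widths of all blobs near, along the vertical's image direction (up = away from nadir)"""
    m=mask(im,col);w=np.zeros_like(m);w[max(0,v-r):v+r,max(0,u-r):u+r]=1
    k,l,s,c=cv2.connectedComponentsWithStats(m*w)
    p0=plane(n,u,v,.07);a=proj(n,p0-[0,0,.05]);b=proj(n,p0+[0,0,.05]);t=(b-a)/np.linalg.norm(b-a);q=np.array([-t[1],t[0]])
    out=[]
    for i in range(1,k):
        if s[i,4]<15:continue
        y,x=np.nonzero(l==i);P=np.c_[x,y];out.append((s[i,4],c[i],(P@t).min(),(P@t).max(),np.ptp(P@q)+1,np.mean(P@q)))
    return t,q,out
E
python3 - <<'E'
from h import *
ims={n:cv2.imread(f"pics/{n}0.png")[:,:,::-1].copy() for n in("scene","top")}
a=cv2.resize(ims["scene"][165:340,180:300],None,fx=3.3,fy=3.3,interpolation=cv2.INTER_CUBIC)
b=cv2.resize(ims["top"][200:350,290:440],None,fx=2.6,fy=2.6,interpolation=cv2.INTER_CUBIC)
c=np.zeros((580,800,3),np.uint8);c[:a.shape[0],:a.shape[1]]=a;c[:b.shape[0],400:400+b.shape[1]]=b
cv2.imwrite("pics/crop.png",c[:,:,::-1])
for name,col,S,T in[("small","orange",(267,248),(344,285)),("big","orange",(226,232),(376,311)),("pink","pink",(272,205),(316,323)),("blue","blue",(265,305),(375,231)),("green","green",(205,288),(417,281)),("sleeve","black",(367,203),(228,270)),("dock","white",(365,218),(232,272))]:
    r={}
    for n,(u,v) in(("scene",S),("top",T)):
        R=22 if name in("small",) else 30
        if name=="big":R=28 if n=="scene" else 16
        t,q,o=seg(n,ims[n],col,u,v,R)
        o=sorted(o,key=lambda k:-k[0])[:2]
        hi=max(k[3] for k in o);lo=min(k[2] for k in o);k=o[0]
        print(name,n,[(int(k[0]),k[1].round(1).tolist(),round(float(k[4]),1)) for k in o],"len",round(hi-lo,1))
        r[n]=t*hi+q*k[5]
    P=tri([ray(n,*r[n]) for n in r])
    print("  toppoint",P.round(3), {n:plane(n,*r[n],.138).round(3).tolist()[:2] for n in r})
E
```

```text
small scene [(276, [265.5, 242.5], 14.5), (40, [268.8, 264.9], 12.2)] len 38.8
small top [(184, [344.5, 283.5], 14.9)] len 15.7
  toppoint [ 0.464 -0.051  0.159] {'scene': [0.452, -0.044], 'top': [0.466, -0.053]}
big scene [(649, [224.2, 226.5], 21.4), (56, [235.1, 257.2], 19.4)] len 57.6
big top [(446, [376.9, 310.2], 23.0)] len 25.0
  toppoint [ 0.397 -0.112  0.222] {'scene': [0.337, -0.087], 'top': [0.4, -0.128]}
pink scene [(928, [271.2, 204.9], 20.5)] len 57.8
pink top [(389, [315.0, 322.7], 21.7)] len 22.4
  toppoint [0.395 0.021 0.219] {'scene': [0.333, 0.052], 'top': [0.401, 0.025]}
blue scene [(313, [264.2, 300.5], 16.7), (41, [268.3, 320.8], 14.3)] len 36.9
blue top [(196, [376.1, 228.6], 14.9), (16, [369.4, 240.6], 11.3)] len 25.9
  toppoint [ 0.576 -0.133  0.161] {'scene': [0.565, -0.128], 'top': [0.581, -0.137]}
green scene [(296, [201.8, 280.9], 15.1), (38, [211.1, 301.6], 13.5)] len 39.0
green top [(218, [418.7, 277.8], 15.1)] len 19.2
  toppoint [ 0.456 -0.212  0.156] {'scene': [0.445, -0.209], 'top': [0.457, -0.218]}
sleeve scene [(515, [365.1, 201.3], 18.4)] len 33.0
sleeve top [(467, [226.9, 269.3], 20.8)] len 27.4
  toppoint [0.518 0.207 0.164] {'scene': [0.502, 0.217], 'top': [0.526, 0.218]}
dock scene [(218, [380.3, 213.0], 17.8), (175, [355.4, 222.9], 25.7)] len 35.9
dock top [(973, [236.2, 269.6], 51.8)] len 56.9
  toppoint [0.551 0.226 0.123] {'scene': [0.557, 0.212], 'top': [0.551, 0.227]}
```

View pics/crop.png

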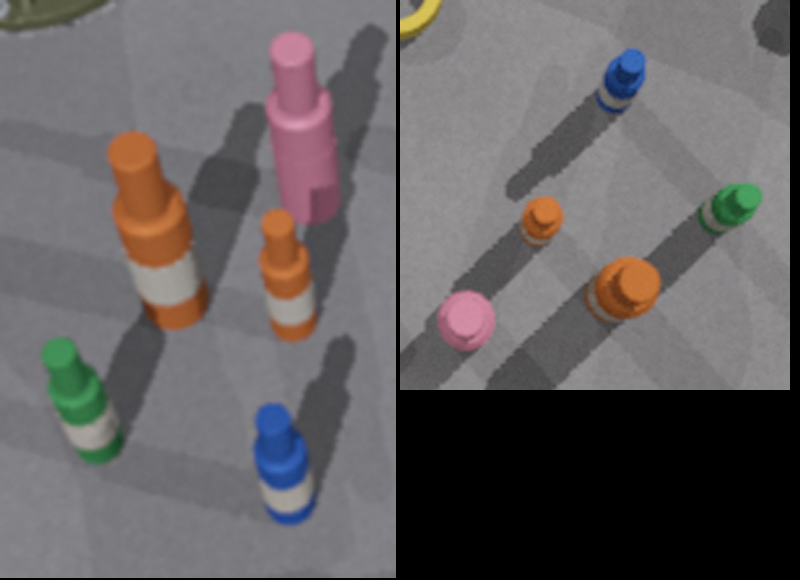

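The crop shows the small orange cartridge standing free (knob top scene ≈(264.5,232), top ≈(346,281)). It is the size of the blue and green ones, so the choice is confirmed. Next I measure the knob centres and the dock.

```bash
python3 - <<'E'
from h import *
for nm,S,T,h in[("small",(264.5,232.3),(346.2,280.8),.138),("big",(220.3,209.8),(381.2,308.8),.207),("pink",(268.5,180.2),(315.4,323.1),.207)]:
    print(nm,tri([ray("scene",*S),ray("top",*T)]).round(3),plane("scene",*S,h).round(3),plane("top",*T,h).round(3))
ims={n:cv2.imread(f"pics/{n}0.png")[:,:,::-1].copy() for n in("scene","top")}
a=cv2.resize(ims["scene"][175:255,325:400],None,fx=5,fy=5,interpolation=cv2.INTER_CUBIC)
b=cv2.resize(ims["top"][235:310,195:275],None,fx=5,fy=5,interpolation=cv2.INTER_CUBIC)
c=np.zeros((400,800,3),np.uint8);c[:400,:375]=a;c[:375,390:790]=b
cv2.imwrite("pics/dock.png",c[:,:,::-1])
E
```

```text
small [ 0.459 -0.047  0.135] [ 0.461 -0.047  0.138] [ 0.458 -0.048  0.138]
big [ 0.391 -0.104  0.194] [ 0.401 -0.107  0.207] [ 0.39  -0.103  0.207]
pink [0.378 0.025 0.18 ] [0.398 0.016 0.207] [0.376 0.024 0.207]
```

View pics/dock.png

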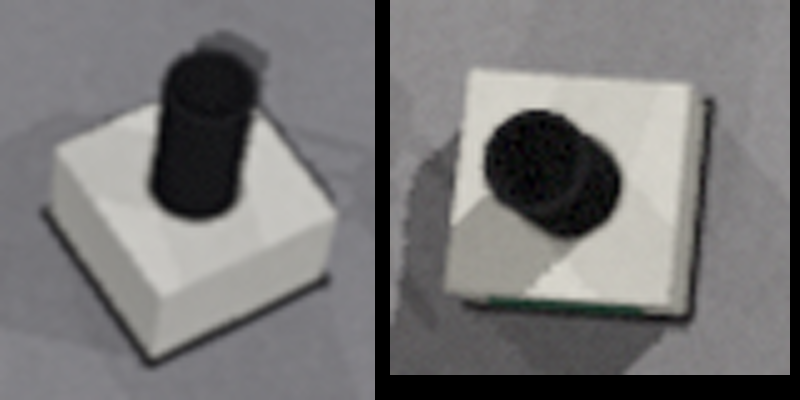

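```bash
python3 - <<'E'
from h import *
S=(366.8,191.8);T=(223.8,266.8)
print("mouth",tri([ray("scene",*S),ray("top",*T)]).round(4),plane("scene",*S,.135).round(4),plane("top",*T,.135).round(4))
print("dock",plane("top",230.8,272.2,.06).round(4))
E
python3 -m handwheel '[[[0,0,0.8],[0,0,0.85]],[[0,0,0.8],[0,0,0.85]],[[0.31,-0.93,0],[0,0,0.85]],[[0.31,-0.93,0],[0,0,0.85]],[[0.31,-0.93,0],[0,0,0]]]' 1
python3 -m handwheel '[[[0.31,-0.93,0],[0,0,0]],[[0.31,-0.93,0],[0,0,0]],[[0.31,-0.93,0],[0,0,0]],[[0.31,-0.93,0],[0,0,0]],[[0.31,-0.93,0],[0,0,0]]]'
```

```text
mouth [0.5136 0.2034 0.1346] [0.514  0.2037 0.135 ] [0.5132 0.2028 0.135 ]
dock [0.5122 0.2021 0.06  ]
clock: 0.6
eef_pos: [0.289, 0.4621, 0.3212]
ee_rot: [[-0.995, -0.096, -0.0], [-0.096, 0.995, -0.0], [0.0, -0.0, -1.0]]
force: [1.1, 0.5, -0.1]
gripper_width: 0.0871
finger_force: 0.0
clock: 1.1
eef_pos: [0.3663, 0.229, 0.3213]
ee_rot: [[-0.996, -0.093, -0.0], [-0.093, 0.996, 0.0], [0.0, 0.0, -1.0]]
force: [0.4, 0.7, -0.8]
gripper_width: 0.0873
finger_force: 0.0
```

```bash
python3 -m handwheel '[[[0.31,-0.92,0],[0,0,0]],[[0.31,-0.92,0],[0,0,0]],[[0.31,-0.92,0],[0,0,0]],[[0.31,-0.92,0],[0,0,0]],[[0.31,-0.92,0],[0,0,0]]]'
python3 -m handwheel '[[[0.31,-0.93,0],[0,0,0]],[[0,0,-0.9],[0,0,0]],[[0,0,-0.9],[0,0,0]],[[0,0,0],[0,0,0]],[[0,0,0],[0,0,0]]]'
python3 - <<'E'
from h import *
s=robot.get_state();print(s["eef_pos"],s["q"].round(1))
for n in("scene","top"):cv2.imwrite(f"pics/{n}1.png",vision.capture(n)[:,:,::-1])
a=cv2.imread("pics/scene1.png")[80:330,170:390];b=cv2.imread("pics/top1.png")[200:400,240:440]
c=np.zeros((500,800,3),np.uint8);c[:500,:440]=cv2.resize(a,(440,500),interpolation=cv2.INTER_CUBIC);c[:350,450:800]=cv2.resize(b,(350,350),interpolation=cv2.INTER_CUBIC);cv2.imwrite("pics/c1.png",c)
E
```

```text
clock: 1.6
eef_pos: [0.4437, -0.0008, 0.3214]
ee_rot: [[-0.996, -0.093, 0.0], [-0.093, 0.996, 0.001], [-0.0, 0.001, -1.0]]
force: [0.5, 0.4, 0.6]
gripper_width: 0.0869
finger_force: 0.0
clock: 2.1
eef_pos: [0.459, -0.0452, 0.232]
ee_rot: [[-0.996, -0.093, -0.001], [-0.093, 0.996, -0.0], [0.001, -0.0, -1.0]]
force: [0.6, -0.1, 0.6]
gripper_width: 0.0871
finger_force: 0.0
[ 0.45898519 -0.0451852   0.23200702] [-32.3  -6.5  32.6 110.4   3.6  75.2  94.5]
```

View pics/c1.png

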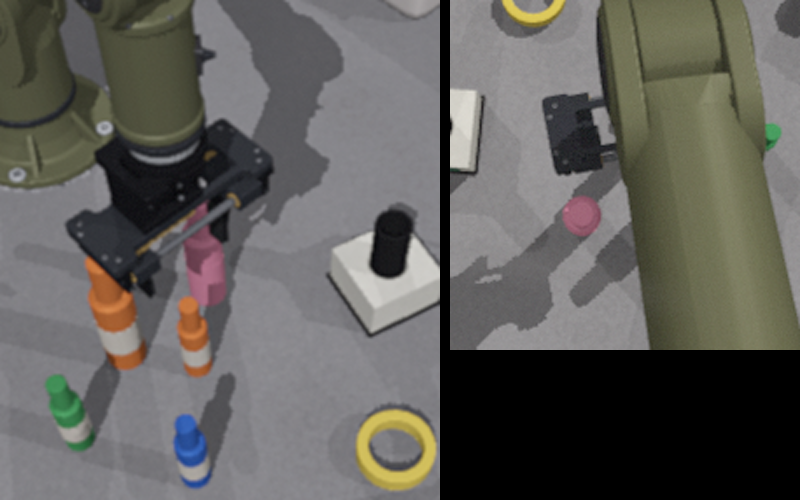

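The view shows the gripper hovering behind and above the small orange cartridge (crop 192,340), which is untouched, as are its neighbours. The tall bottles lie clear to the robot's side. Descending.

```bash
python3 -m handwheel '[[[0,-0.06,-0.5],[0,0,0]],[[0,0,-0.5],[0,0,0]],[[0,0,-0.5],[0,0,0]],[[0,0,-0.5],[0,0,0]],[[0,0,0],[0,0,0]]]'
python3 -m handwheel '[[[0,0,0],[0,0,0]],[[0,0,0],[0,0,0]],[[0,0,0],[0,0,0]],[[0,0,0],[0,0,0]],[[0,0,0],[0,0,0]]]' -1
python3 -m handwheel '[[[0,0,0],[0,0,0]],[[0,0,0],[0,0,0]],[[0,0,0],[0,0,0]],[[0,0,0],[0,0,0]],[[0,0,0],[0,0,0]]]' -1
```

```text
clock: 2.7
eef_pos: [0.4586, -0.0479, 0.131]
ee_rot: [[-0.996, -0.094, -0.002], [-0.094, 0.996, -0.0], [0.002, -0.0, -1.0]]
force: [-0.2, -0.2, -0.2]
gripper_width: 0.0869
finger_force: 0.0
clock: 3.2
eef_pos: [0.4596, -0.0483, 0.1322]
ee_rot: [[-0.996, -0.093, 0.001], [-0.093, 0.996, 0.0], [-0.001, 0.0, -1.0]]
force: [0.5, -0.2, -0.4]
gripper_width: 0.055
finger_force: 0.0
clock: 3.7
eef_pos: [0.4592, -0.0482, 0.1315]
ee_rot: [[-0.996, -0.093, -0.0], [-0.093, 0.996, 0.0], [0.0, 0.0, -1.0]]
force: [0.4, 0.4, -0.4]
gripper_width: 0.0207
finger_force: 30.0
```

```bash
python3 -m handwheel '[[[0,0,0],[0,0,0]],[[0,0,0.5],[0,0,0]],[[0,0,0.9],[0,0,0]],[[0,0,0.9],[0,0,0]],[[0,0,0.9],[0,0,0]]]'
python3 -m handwheel '[[[0.18,0.8,0],[0,0,0]],[[0.18,0.8,0],[0,0,0]],[[0.18,0.8,0],[0,0,0]],[[0,0,0],[0,0,0]],[[0,0,0],[0,0,0]]]'
python3 - <<'E'
from h import *
s=robot.get_state();print(s["eef_pos"],s["q"].round(1))
for n in("scene","top"):cv2.imwrite(f"pics/{n}2.png",vision.capture(n)[:,:,::-1])
a=cv2.imread("pics/scene2.png")[70:320,180:400];b=cv2.imread("pics/top2.png")[200:400,200:400]
c=np.zeros((500,800,3),np.uint8);c[:500,:440]=cv2.resize(a,(440,500),interpolation=cv2.INTER_CUBIC);c[:350,450:800]=cv2.resize(b,(350,350),interpolation=cv2.INTER_CUBIC);cv2.imwrite("pics/c2.png",c)
E
```

```text
clock: 4.2
eef_pos: [0.4586, -0.0485, 0.293]
ee_rot: [[-0.996, -0.093, -0.001], [-0.093, 0.996, 0.0], [0.001, 0.0, -1.0]]
force: [1.1, 0.3, -1.5]
gripper_width: 0.0207
finger_force: 30.0
clock: 4.7
eef_pos: [0.486, 0.0724, 0.2909]
ee_rot: [[-0.995, -0.095, -0.001], [-0.095, 0.995, -0.002], [0.001, -0.001, -1.0]]
force: [0.1, -0.5, -0.7]
gripper_width: 0.0203
finger_force: 30.0
[0.48596209 0.07236413 0.29090438] [-38.2  -3.2  25.7 101.4   1.5  81.6  82.7]
```

View pics/c2.png

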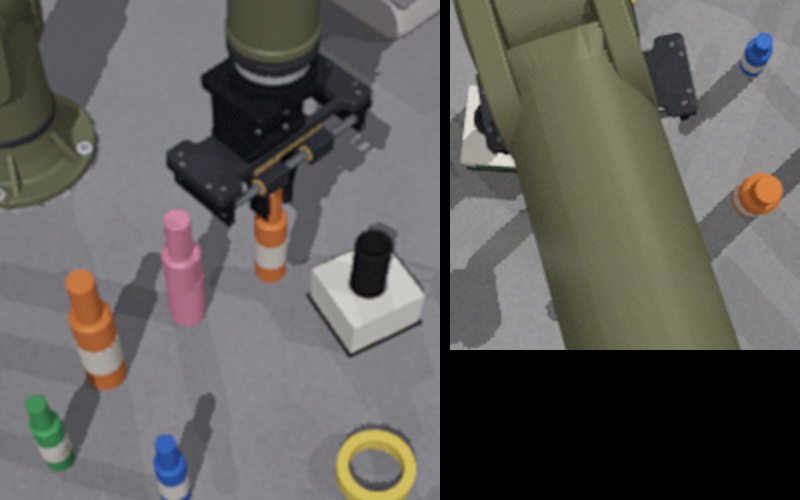

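Cartridge is held by the knob and upright (foot at scene ≈(316,207)); the dock and sleeve are to its right. Checking its position against the TCP.

```bash
cat > chk.py <<'E'
from h import *
def foot(im,tcp,col="orange",dz=.132):
    """offset of held cartridge from the TCP, from the scene view: edges of lower body (above/below label) and foot extreme"""
    f=np.array(tcp)-[0,0,dz];a,b=proj("scene",f),proj("scene",f+[0,0,.09]);t=(b-a)/np.linalg.norm(b-a);q=np.array([-t[1],t[0]])
    m=mask(im,col);y,x=np.nonzero(m);P=np.c_[x,y]-a;s,w=P@t,P@q;L=np.linalg.norm(b-a)
    k=(abs(w)<22)&(s>-15)&(s<L*1.0);s,w=s[k],w[k]
    mid=[( (w[(s>=i)&(s<i+1)].max()+w[(s>=i)&(s<i+1)].min())/2) for i in range(-5,int(L)) if ((s>=i)&(s<i+1)).sum()>8]
    ring=[proj("scene",f+[.0165*np.cos(h),.0165*np.sin(h),0.001]) for h in np.linspace(0,6.28,60)]
    exp=min((r-a)@t for r in ring)
    print("L",L,"mid per level (px, foot->top)",np.round(mid,1),"foot extreme",s.min(),"expected",round(exp,1))
    for d in("x","y"):
        e=np.array([.01*(d=="x"),.01*(d=="y"),0]);g=proj("scene",f+e)-a;print(d,"10mm -> along,across px",round(g@t,2),round(g@q,2))
E
python3 - <<'E'
from chk import *
foot(cv2.imread("pics/scene2.png")[:,:,::-1].copy(),robot.get_state()["eef_pos"])
E
```

```text
L 26.511946370650467 mid per level (px, foot->top) [0.9 0.4 0.9 0.4 0.8 0.8 0.8 0.3 0.8 0.8 0.8 0.8 0.8 0.8 0.8] foot extreme -3.2271073798863936 expected -5.9
x 10mm -> along,across px -2.89 2.87
y 10mm -> along,across px 2.3 3.55
```

```bash
python3 -m handwheel '[[[0.177,0.873,0],[0,0,0]],[[0.177,0.873,0],[0,0,0]],[[0.177,0.873,0],[0,0,0]],[[0,0,0],[0,0,0]],[[0,0,0],[0,0,0]]]'
python3 -m handwheel '[[[0,0,0],[0,0,0]],[[0,0,-0.15],[0,0,0]],[[0,0,0],[0,0,0]],[[0,0,0],[0,0,0]],[[0,0,0],[0,0,0]]]'
python3 - <<'E'
from chk import *
im=vision.capture("scene");p=robot.get_state()["eef_pos"];print(p)
cv2.imwrite("pics/scene3.png",im[:,:,::-1]);foot(im,p)
t=vision.capture("top");cv2.imwrite("pics/top3.png",t[:,:,::-1])
u,v=proj("scene",[.5136,.2034,.135]).astype(int);print(u,v)
c=np.zeros((560,800,3),np.uint8);c[:560,:440]=cv2.resize(im[v-70:v+70,u-55:u+55],(440,560),interpolation=cv2.INTER_CUBIC)
u,v=proj("top",[.5136,.2034,.135]).astype(int);c[:350,450:800]=cv2.resize(t[v-50:v+50,u-50:u+50],(350,350),interpolation=cv2.INTER_CUBIC);cv2.imwrite("pics/c3.png",c[:,:,::-1])
E
```

```text
clock: 5.3
eef_pos: [0.5129, 0.202, 0.2912]
ee_rot: [[-0.996, -0.093, -0.001], [-0.093, 0.996, -0.002], [0.001, -0.001, -1.0]]
force: [0.7, -1.0, -0.2]
gripper_width: 0.0208
finger_force: 30.0
clock: 5.8
eef_pos: [0.5128, 0.2023, 0.2842]
ee_rot: [[-0.996, -0.092, 0.0], [-0.092, 0.996, 0.0], [-0.0, 0.0, -1.0]]
force: [0.4, 0.4, -1.4]
gripper_width: 0.0205
finger_force: 30.0
[0.51280873 0.20242427 0.28426243]
L 27.361609442503024 mid per level (px, foot->top) [ 0.3  0.6 -0.   0.4  0.2  0.1 -0.3 -0.4 -0.  -0.2  0.2 -0.   0.3  0.2
  0.  -0.2  0.2  0. ] foot extreme -5.044481662329136 expected -5.4
x 10mm -> along,across px -2.22 3.34
y 10mm -> along,across px 2.62 2.88
366 191
```

View pics/c3.png

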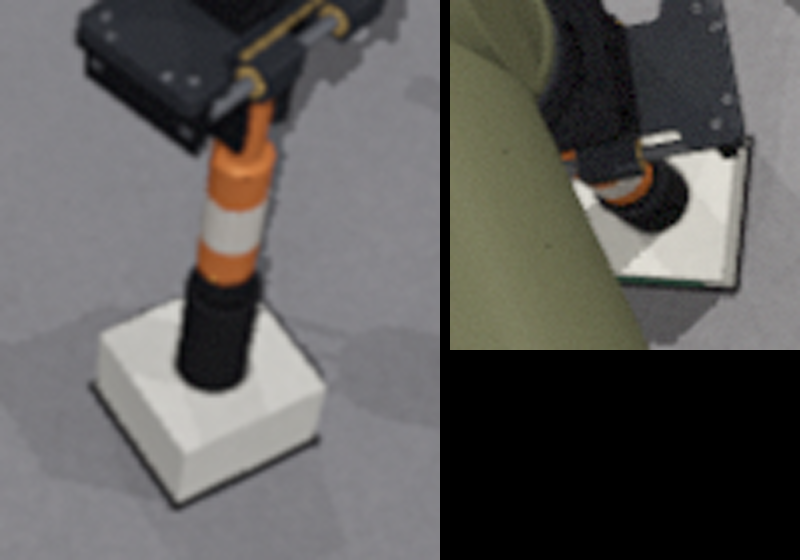

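Cartridge hangs upright right over the mouth (crop 228,275), aligned with the sleeve axis in both views. Nudging by about 1 mm, then descending gently.

```bash
python3 -m handwheel '[[[0.016,0.02,-0.1],[0,0,0]],[[0,0,-0.15],[0,0,0]],[[0,0,-0.1],[0,0,0]],[[0,0,-0.1],[0,0,0]],[[0,0,0],[0,0,0]]]'
python3 -m handwheel '[[[0,0,-0.1],[0,0,0]],[[0,0,0],[0,0,0]]]'
```

```text
clock: 6.4
eef_pos: [0.5131, 0.2035, 0.2604]
ee_rot: [[-0.996, -0.093, -0.001], [-0.093, 0.996, -0.001], [0.002, -0.001, -1.0]]
force: [-0.1, -0.8, -1.2]
gripper_width: 0.0208
finger_force: 30.0
clock: 6.6
eef_pos: [0.5133, 0.2036, 0.256]
ee_rot: [[-0.996, -0.093, -0.001], [-0.093, 0.996, -0.0], [0.001, -0.0, -1.0]]
force: [0.6, 0.5, -0.9]
gripper_width: 0.0205
finger_force: 30.0
```

```bash
python3 -m handwheel '[[[0,0,-0.2],[0,0,0]],[[0,0,-0.2],[0,0,0]],[[0,0,-0.2],[0,0,0]],[[0,0,-0.2],[0,0,0]],[[0,0,0],[0,0,0]]]'
python3 -m handwheel '[[[0,0,-0.3],[0,0,0]],[[0,0,-0.3],[0,0,0]],[[0,0,-0.3],[0,0,0]],[[0,0,0],[0,0,0]],[[0,0,0],[0,0,0]]]'
```

```text
clock: 7.1
eef_pos: [0.5126, 0.2032, 0.2144]
ee_rot: [[-0.996, -0.093, -0.003], [-0.093, 0.996, -0.002], [0.003, -0.001, -1.0]]
force: [0.7, 0.1, -1.5]
gripper_width: 0.0206
finger_force: 30.0
clock: 7.6
eef_pos: [0.5133, 0.2035, 0.171]
ee_rot: [[-0.996, -0.093, -0.001], [-0.093, 0.996, -0.001], [0.001, -0.001, -1.0]]
force: [0.4, 0.0, -0.9]
gripper_width: 0.0207
finger_force: 30.0
```

Down to z=0.157, release, rise, and look.

```bash
python3 -m handwheel '[[[0,0,-0.14],[0,0,0]],[[0,0,-0.12],[0,0,0]],[[0,0,0],[0,0,0]],[[0,0,0],[0,0,0]]]'
python3 -m handwheel '[[[0,0,0],[0,0,0]],[[0,0,0],[0,0,0]],[[0,0,0],[0,0,0]],[[0,0,0],[0,0,0]],[[0,0,0],[0,0,0]]]' 0.3
python3 -m handwheel '[[[0,0,0.3],[0,0,0]],[[0,0,0.5],[0,0,0]],[[0,0,0.5],[0,0,0]],[[0,0,0],[0,0,0]],[[0,0,0],[0,0,0]]]' -1
python3 - <<'E'
from h import *
im=vision.capture("scene");p=robot.get_state()["eef_pos"];print(p)
cv2.imwrite("pics/scene4.png",im[:,:,::-1])
cv2.imwrite("pics/c4.png",cv2.resize(im[110:250,300:430],None,fx=4,fy=4,interpolation=cv2.INTER_CUBIC)[:,:,::-1])
for z in(.135,.159):print(proj("scene",[.5133,.2035,z]))
E
```

```text
clock: 8.0
eef_pos: [0.5135, 0.2038, 0.1585]
ee_rot: [[-0.996, -0.093, -0.0], [-0.093, 0.996, 0.0], [-0.0, 0.0, -1.0]]
force: [0.6, 0.1, -1.1]
gripper_width: 0.0207
finger_force: 30.0
clock: 8.5
eef_pos: [0.5137, 0.2037, 0.1588]
ee_rot: [[-0.996, -0.093, 0.0], [-0.093, 0.996, 0.0], [-0.0, 0.0, -1.0]]
force: [-0.3, -0.4, -0.0]
gripper_width: 0.0517
finger_force: 0.0
clock: 9.0
eef_pos: [0.514, 0.2039, 0.2249]
ee_rot: [[-0.996, -0.093, 0.002], [-0.093, 0.996, 0.001], [-0.002, 0.001, -1.0]]
force: [0.1, 0.3, 0.2]
gripper_width: 0.0244
finger_force: 0.0
[0.51340998 0.20363021 0.22373194]
[366.509165   191.65020092]
[367.58414992 185.03695228]
```

View pics/c4.png

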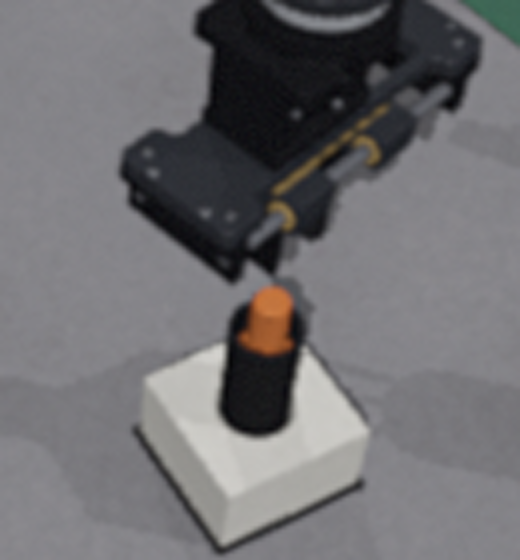

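Knob top is at scene (367.8,185), as predicted for a home cartridge. A gentle push with closed fingers will confirm it.

```bash
python3 -m handwheel '[[[0,0,-0.4],[0,0,0]],[[0,0,-0.36],[0,0,0]],[[0,0,0],[0,0,0]],[[0,0,-0.06],[0,0,0]],[[0,0,0],[0,0,0]]]' -1
python3 -m handwheel '[[[0,0,-0.04],[0,0,0]],[[0,0,-0.04],[0,0,0]],[[0,0,0],[0,0,0]]]'
```

```text
clock: 9.55
eef_pos: [0.5136, 0.2037, 0.1827]
ee_rot: [[-0.996, -0.093, 0.0], [-0.093, 0.996, -0.0], [-0.0, -0.0, -1.0]]
force: [-1.3, 0.6, 0.4]
gripper_width: 0.0001
finger_force: 0.0
clock: 9.85
eef_pos: [0.5136, 0.2036, 0.1786]
ee_rot: [[-0.996, -0.093, 0.0], [-0.093, 0.996, 0.0], [-0.0, 0.0, -1.0]]
force: [-0.8, -0.2, -0.1]
gripper_width: -0.0001
finger_force: 0.0
```

```bash
python3 -m handwheel '[[[0,0,-0.04],[0,0,0]],[[0,0,0],[0,0,0]]]'
python3 -m handwheel '[[[0,0,-0.04],[0,0,0]],[[0,0,0],[0,0,0]]]'
```

```text
clock: 10.05
eef_pos: [0.5145, 0.204, 0.1785]
ee_rot: [[-0.996, -0.093, 0.002], [-0.093, 0.996, 0.002], [-0.003, 0.001, -1.0]]
force: [-1.1, -0.6, 7.9]
gripper_width: 0.0006
finger_force: 3.7
clock: 10.25
eef_pos: [0.5156, 0.2045, 0.1785]
ee_rot: [[-0.996, -0.093, 0.005], [-0.093, 0.996, 0.003], [-0.005, 0.003, -1.0]]
force: [-2.3, -0.8, 14.8]
gripper_width: 0.0006
finger_force: 7.6
```

Contact came at tip height 159.5 mm, so it is home. Rising, opening and turning the closing line radial.

```bash
python3 -m handwheel '[[[0,0,0.5],[0,0,0]],[[0,0,0.7],[0,0,-0.9]],[[0,0,0.7],[0,0,-0.9]],[[0,0,0],[0,0,-0.9]],[[0,0,0],[0,0,-0.9]]]' 1
python3 -m handwheel '[[[0,0,0],[0,0,-0.95]],[[0,0,0],[0,0,-0.95]],[[0,0,0],[0,0,-0.95]],[[0,0,0],[0,0,-0.95]],[[0,0,0],[0,0,-0.9]]]'
python3 -m handwheel '[[[0,0,0],[0,0,-0.9]],[[0,0,0],[0,0,0]],[[0,0,0],[0,0,0]]]'
```

```text
clock: 10.75
eef_pos: [0.5143, 0.2039, 0.2713]
ee_rot: [[-0.915, 0.403, 0.003], [0.403, 0.915, 0.002], [-0.002, 0.003, -1.0]]
force: [-0.6, -0.7, -0.3]
gripper_width: 0.0322
finger_force: 0.0
clock: 11.25
eef_pos: [0.5136, 0.2037, 0.2697]
ee_rot: [[-0.479, 0.878, 0.0], [0.878, 0.479, 0.0], [0.0, 0.0, -1.0]]
force: [-0.7, 1.4, -0.0]
gripper_width: 0.0727
finger_force: 0.0
clock: 11.55
eef_pos: [0.5136, 0.2037, 0.2696]
ee_rot: [[-0.373, 0.928, 0.0], [0.928, 0.373, 0.0], [-0.0, 0.0, -1.0]]
force: [0.1, 0.2, -0.4]
gripper_width: 0.086
finger_force: 0.0
```

```bash
python3 -m handwheel '[[[0,0,-0.7],[0,0,0]],[[0,0,-0.7],[0,0,0]],[[0,0,-0.7],[0,0,0]],[[0,0,-0.6],[0,0,0]],[[0,0,0],[0,0,0]]]' 1
python3 -m handwheel '[[[0,0,-0.34],[0,0,0]],[[0,0,0],[0,0,0]],[[0,0,0],[0,0,0]]]'
python3 -m handwheel '[[[0,0,0],[0,0,0]],[[0,0,0],[0,0,0]],[[0,0,0],[0,0,0]],[[0,0,0],[0,0,0]],[[0,0,0],[0,0,0]]]' -1
python3 -m handwheel '[[[0,0,0],[0,0,0]],[[0,0,0],[0,0,0]],[[0,0,0],[0,0,0]],[[0,0,0],[0,0,0]],[[0,0,0],[0,0,0]]]' -1
```

```text
clock: 12.05
eef_pos: [0.5105, 0.2024, 0.1304]
ee_rot: [[-0.372, 0.928, -0.007], [0.928, 0.372, -0.004], [-0.001, -0.008, -1.0]]
force: [-0.5, -0.4, 0.2]
gripper_width: 0.0869
finger_force: 0.0
clock: 12.35
eef_pos: [0.5142, 0.204, 0.1191]
ee_rot: [[-0.371, 0.929, 0.001], [0.929, 0.371, 0.001], [0.0, 0.002, -1.0]]
force: [0.4, -0.2, 0.1]
gripper_width: 0.087
finger_force: 0.0
clock: 12.85
eef_pos: [0.5136, 0.2037, 0.1177]
ee_rot: [[-0.37, 0.929, 0.0], [0.929, 0.37, 0.0], [0.0, 0.0, -1.0]]
force: [-0.1, 0.1, 0.0]
gripper_width: 0.0546
finger_force: 0.0
clock: 13.35
eef_pos: [0.5134, 0.2036, 0.1176]
ee_rot: [[-0.37, 0.929, -0.0], [0.929, 0.37, -0.0], [-0.0, -0.0, -1.0]]
force: [-1.4, -0.7, 0.3]
gripper_width: 0.0448
finger_force: 30.0
```

Gripped at 45 mm. Lifting.

```bash
python3 -m handwheel '[[[0,0,0.2],[0,0,0]],[[0,0,0.4],[0,0,0]],[[0,0,0.4],[0,0,0]],[[0,0,0.5],[0,0,0]],[[0,0,0.5],[0,0,0]]]'
python3 -m handwheel '[[[0,0,0.6],[0,0,0]],[[0,0,0.6],[0,0,0]],[[0,0,0.6],[0,0,0]],[[0,0,0.6],[0,0,0]],[[0,0,0],[0,0,0]]]'
python3 -c "
from station import robot;print(robot.get_state()['q'].round(1))"
```

```text
clock: 13.85
eef_pos: [0.513, 0.2034, 0.2184]
ee_rot: [[-0.37, 0.929, -0.001], [0.929, 0.37, -0.001], [-0.0, -0.001, -1.0]]
force: [1.1, 0.4, -3.5]
gripper_width: 0.0447
finger_force: 30.0
clock: 14.35
eef_pos: [0.5152, 0.204, 0.3423]
ee_rot: [[-0.37, 0.929, 0.007], [0.929, 0.37, 0.004], [0.001, 0.008, -1.0]]
force: [0.7, 0.7, -3.0]
gripper_width: 0.0445
finger_force: 30.0
[-47.5   4.4  24.8  88.8  -1.9  86.8  -0.9]
```

```bash
python3 -m handwheel '[[[0.3,0.12,0.2],[0.15,-0.38,0]],[[0.3,0.12,0.2],[0.3,-0.75,0]],[[0.3,0.12,0.2],[0.3,-0.75,0]],[[0.3,0.12,0.2],[0.3,-0.75,0]],[[0.3,0.12,0.2],[0.3,-0.75,0]]]'
python3 -m handwheel '[[[0.3,0.12,0.2],[0.3,-0.75,0]],[[0.3,0.12,0.2],[0.3,-0.75,0]],[[0.3,0.12,0.2],[0.3,-0.75,0]],[[0,0,0],[0,0,0]]]'
python3 -c "
from station import robot;print(robot.get_state()['q'].round(1))"
```

```text
clock: 14.85
eef_pos: [0.5883, 0.2334, 0.3865]
ee_rot: [[-0.37, 0.811, 0.453], [0.929, 0.323, 0.181], [0.0, 0.488, -0.873]]
force: [0.4, -0.4, -3.1]
gripper_width: 0.0446
finger_force: 30.0
clock: 15.25
eef_pos: [0.6317, 0.2508, 0.4135]
ee_rot: [[-0.37, 0.619, 0.692], [0.929, 0.247, 0.276], [0.0, 0.745, -0.667]]
force: [-0.9, 0.1, -3.8]
gripper_width: 0.0448
finger_force: 30.0
[-47.6 -12.9  18.9 108.8  14.1  36.  -13.3]
```

```bash
python3 -m handwheel '[[[0.55,0.22,0],[0.22,-0.55,0]],[[0.55,0.22,0],[0.22,-0.55,0]],[[0.55,0.22,0],[0.22,-0.55,0]],[[0,0,0],[0,0,0]]]'
python3 -c "
from station import robot;print(robot.get_state()['q'].round(1))"
```

```text
clock: 15.65
eef_pos: [0.7161, 0.2843, 0.4105]
ee_rot: [[-0.369, 0.434, 0.822], [0.929, 0.174, 0.326], [-0.002, 0.884, -0.467]]
force: [0.0, -0.6, -3.7]
gripper_width: 0.0446
finger_force: 30.0
[-44.   -4.9  18.1 110.7  21.2  12.7 -21.3]
```

```bash
python3 -m handwheel '[[[0.3,0.12,0.5],[0.06,-0.15,0]],[[0.3,0.12,0.5],[0.15,-0.37,0]],[[0.3,0.12,0.5],[0.15,-0.37,0]],[[0.3,0.12,0.5],[0.15,-0.37,0]],[[0,0,0],[0,0,0]]]'
python3 -c "
from station import robot;print(robot.get_state()['q'].round(1))"
```

```text
clock: 16.15
eef_pos: [0.777, 0.3087, 0.5196]
ee_rot: [[-0.37, 0.262, 0.891], [0.929, 0.103, 0.355], [0.001, 0.96, -0.281]]
force: [-0.2, -0.3, -2.5]
gripper_width: 0.0448
finger_force: 30.0
[-41.7  -1.   16.9 102.2  30.6   6.  -31.1]
```

```bash
python3 -m handwheel '[[[0.2,0.08,0.4],[0,0,0]],[[0.2,0.08,0.4],[0,0,0]],[[0.2,0.08,0.4],[0.05,-0.12,0]],[[0.1,0.04,0.2],[0.05,-0.12,0]],[[0,0,0],[0,0,0]]]'
python3 - <<'E'
from h import *
s=robot.get_state();print(s['q'].round(1),s["ee_rot"][:,2].round(3),s["eef_pos"])
im=vision.capture("scene");t=vision.capture("top");c=np.zeros((600,800,3),np.uint8)
cv2.imwrite("pics/end.png",np.hstack([cv2.resize(im,(400,300)),cv2.resize(t,(400,300))])[:,:,::-1])
u,v=proj("scene",s["eef_pos"]).astype(int);u2,v2=proj("top",s["eef_pos"]).astype(int);print(u,v,u2,v2)
def crop(i,u,v):
    u=min(max(u,100),540);v=min(max(v,100),380);return cv2.resize(i[v-100:v+100,u-100:u+100],(400,400),interpolation=cv2.INTER_CUBIC)
cv2.imwrite("pics/c5.png",np.hstack([crop(im,u,v),crop(t,u2,v2)])[:,:,::-1])
E
```

```text
clock: 16.65
eef_pos: [0.811, 0.3226, 0.587]
ee_rot: [[-0.371, 0.232, 0.899], [0.929, 0.09, 0.36], [0.002, 0.968, -0.249]]
force: [-0.5, -0.3, -3.6]
gripper_width: 0.0451
finger_force: 30.0
[-43.4   2.2  19.7  92.7  10.2   9.8 -11.4] [ 0.899  0.36  -0.249] [0.81098156 0.32261332 0.58700423]
624 71 43 -10
```

View pics/c5.png

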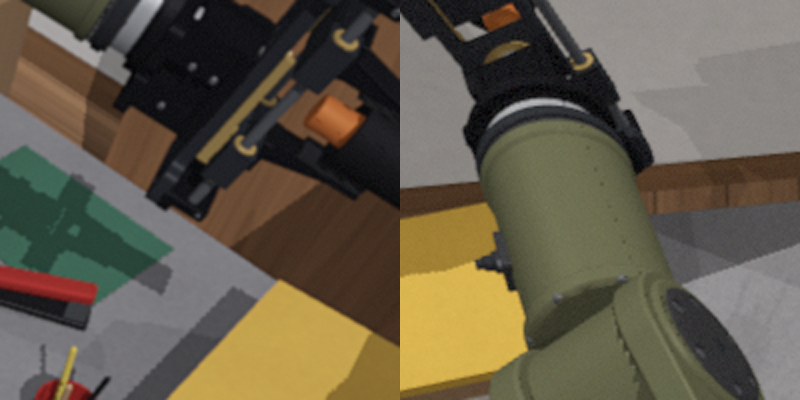

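The scene crop shows the black sleeve held nearly level, with the orange knob (crop 335,120) standing out of the mouth by about its own diameter, so the cartridge is still home. A little more levelling, a settle, then hand in.

```bash
python3 -m handwheel '[[[0,0,0],[0.05,-0.12,0]],[[0,0,0],[0.05,-0.12,0]],[[0,0,0],[0.05,-0.1,0]],[[0,0,0],[0,0,0]],[[0,0,0],[0,0,0]]]'
python3 -m handwheel '[[[0,0,0],[0,0,0]],[[0,0,0],[0,0,0]],[[0,0,0],[0,0,0]],[[0,0,0],[0,0,0]],[[0,0,0],[0,0,0]]]'
python3 -c "
from station import robot;s=robot.get_state();print(s['q'].round(1),abs(s['qvel']).max());print(robot.sign_off())"
```

```text
clock: 17.25
eef_pos: [0.8106, 0.3224, 0.5873]
ee_rot: [[-0.369, 0.19, 0.91], [0.929, 0.071, 0.362], [0.004, 0.979, -0.203]]
force: [-0.0, 0.5, -2.5]
gripper_width: 0.0443
finger_force: 30.0
clock: 17.75
eef_pos: [0.8107, 0.3232, 0.5889]
ee_rot: [[-0.37, 0.187, 0.91], [0.929, 0.07, 0.363], [0.004, 0.98, -0.2]]
force: [-0.2, 0.5, -2.6]
gripper_width: 0.0446
finger_force: 30.0
[-40.3   2.   16.3  94.6  23.2   5.5 -24.4] 0.08163618013055457
the job is handed in; nothing more can be done
None
```

The job is handed in at about 18 s: the small orange cartridge is home in the sleeve, and the gripper holds the sleeve still at about 0.58 m, roughly 12° from level with the mouth slightly up. The hand-in returned no verdict, and joint 6 ended at 5.5°, just inside its 5.43° limit.

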